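# Load the drying box and hold its cover ready for the screws

### The arm

A 6-joint arm with a two-finger parallel gripper is mounted at the origin on the work surface. World frame = base frame: x ahead of the robot, y to its left, z up, the work surface at z = 0. Lengths are in m, angles in rad, forces in N, time in s.
With the tool pointing down it reaches from about 0.3 to 0.85 m from the base axis. Payload 5.4 kg.
Tool frame: the origin (TCP) lies at the very end of the fingers, on their centre line; the grasp point (between the pads) lies 19 mm behind it; z points along the fingers, y is the line along which they close (so a half turn about z gives the same grasp; the last joint's range is limited). The gripper opens to 85 mm and grips with 20 to 120 N. Pads are 22 mm wide; open, the fingers measure 114 mm over their backs; the gripper's body (76 mm by 85 mm) begins 54 mm behind the grasp point. The pads swing forward as they close: fully open they stand 13 mm farther back than shut.
Start: joints at [1.114, 0.158, 1.597, -0, 1.386, -0.21], TCP at [0.14, 0.558, 0.231] pointing down, gripper open.
Joint ranges: [-2.91, 2.91], [-0.94, 2.29], [0.18, 2.7], [-1.29, 4.43], [0.17, 2.64], [-3, 3]. Speed limits (rad/s): [2.57, 2.57, 3.14, 3.14, 3.14, 3.14].

### API

Orientations are given as a unit quaternion [w, x, y, z].
In Python, from cell import bot, vision gives the robot as it stands.
- The arm moves only by the shell command python3 -m creep 'ROWS'. ROWS is text: rows parted by semicolons, each of 7 numbers parted by spaces: the shift along the world's x, y, z in units of 10 cm (1.0 is 10 cm), then the turn, a rotation vector about the world's x, y, z in units of 180 degrees (1.0 is 180 degrees), then the finger opening in mm, from 0 to 85.4. In form: dx dy dz wx wy wz gripper; .... A call has 1 to 8 rows; each row shifts and turns the commanded pose from where the row before left it; what a row does not reach is not made up. A row lasts 1/12 s, in which the tool goes at most 41.7 mm and 7.16 degrees, less where a joint would pass 70% of its speed; a pose out of reach is approached as far as the arm can. A call with a number of a shift or a turn outside -1 to 1 is refused whole. A call with a gripper value outside its range is refused whole. The fingers move at their own pace and stop on an object; the grip force is fixed at half the most. Time passes only in rows, so rows that do not move let the fingers close. It gives the time, the measured TCP pose, the force, the opening and the grip force at its end, in the units of the state.
- bot.sense(): the state, without advancing time (a new reading comes with each control period).
- vision.get_image(name): name is "side" or "top" or "wrist"; returns the picture (480x640x3 uint8, red, green, blue); there is no depth.
- vision.calibration(name): a dict with "fx", "fy", "cx", "cy" (pixels), "R" (3x3) and "t" (3): a world point X has camera coordinates R X + t; the wrist camera has in their place "tool_from_camera" (4x4, takes a point from camera to tool coordinates, whose origin is the TCP and whose axes are the flange's). Camera axes: x right, y down, z forward; pixel columns grow to the right and rows downward; lengths in m; the calibration is good to about 2 mm. A picture is of the moment at which its call begins: read the wrist's pose just before it. calibration takes no time and is no camera call.
- bot.close_job(): hands the job in; it is judged then, once.
The state is a dict: "t": time; "q": joint angles; "qd": joint speeds; "joint_efforts": joint torques, N m; "tool_pos": TCP position; "eef_rot": TCP orientation; "contact_force": force on the tool from outside, world axes, zero at the start; "moment": the same for the moment, N m; "grip_width": finger opening in m; "finger_force": force on a finger pad.
Only numpy, scipy, OpenCV 4.12 (cv2) and the standard library are available. Lean on these libraries where they do the work, as an engineer would, in place of code of your own. Each camera call takes 0.05 s, during which the arm holds its last target. There are 200 camera calls.

### The job

Take the drying capsule out of the upper battery tray and set it gently, wide rim down, into the round pocket in the floor of the open drying box, and let go of it. Then pick up the box's cover plate by its rib and finish while holding it: level and still, about 20 mm above the brass screw posts and touching nothing but your gripper, turned so that all three of its screw holes line up over the three threaded holes below. Leave the trays, the box and the other things on the table where they are.

Things in the scene. Friction and masses are not known exactly. Their poses are not given: they have to be found in the camera images.
- capsule_mid (a point): Drying capsule, grey plastic, 40 g or so: a round rim 48 mm in diameter and 6 mm thick at the bottom, and on it a round stem 30 mm in diameter and 28 mm tall (34 mm overall), with small dark dots on its flat top. It stands rim down on the floor of the upper tray. The point is its centre, 17 mm above its underside; z points from rim to stem (up at the start).
- tray_up_mid (a point): Upper (orange) battery tray, an open box 120 x 190 x 28 mm (x, y, z) with 4 mm walls and floor, standing loose on the lower one. Point: centre of its floor's upper face, about 40 mm above the table. Two round cells (14 mm in diameter) are fixed in it along its +y end wall.
- tray_low_mid (a point): Lower (brown) battery tray, an open box 120 x 190 x 36 mm with 4 mm walls and floor, standing loose on the table under the other. Point: centre of its floor's upper face, 4 mm above the table.
- pocket (a point): Centre of the bottom of the round pocket (52 mm in diameter, 8 mm deep, bottom 30 mm above the table) in the middle of the open chamber's floor in the white drying box. Box fixed, 130 x 180 x 72 mm (x, y, z); chamber 120 x 170 mm inside, its floor 38 mm above the table, walls 34 mm high. Axes of the box: x away from its push button, y along its length, z up. The capsule's rim goes in.
- thread_a (a point): Mouth of a threaded hole (6 mm in diameter) in the top of a brass screw post in the drying box; post 16 mm in diameter, 34 mm tall, its top level with the box's walls, 72 mm above the table. It lies at (+44, +72) mm from the pocket in the box's axes. Belongs under hole_a.
- thread_b (a point): Same, at (-44, +72) mm from the pocket in the box's axes. Belongs under hole_b.
- thread_c (a point): Same, at (0, -72) mm from the pocket: the single post at the box's other end. Belongs under hole_c.
- cover_grip (a point): Cover plate, white plastic, about 160 g, lying flat on the table: 126 x 176 x 5 mm (x, y, z), in its middle on top an upright grip rib 14 mm thick (x), 70 mm long (y), 31 mm high. Point: half-way up the rib, 20.5 mm above the plate's underside. Axes of the plate: y along the rib and long side, z up. Two screw holes at its +y end, one at its -y end: it fits one way round only.
- hole_a (a point): Centre of a screw hole (10 mm in diameter, right through) on the cover plate's underside, at (+44, +72) mm from the plate's centre.
- hole_b (a point): Same, at (-44, +72) mm from the plate's centre.
- hole_c (a point): Same, the single hole at the plate's other end, at (0, -72) mm.
- vase: White ceramic vase, 92 mm in diameter, 165 mm tall, at the back; origin at its foot. Leave alone.
- mug: Blue ceramic mug, 80 mm in diameter, 92 mm tall; origin at its foot. Leave alone.
- screwdriver: Screwdriver, 170 mm long, lying on the table along its own x. Leave alone.
- dish: Small ceramic dish, 84 mm in diameter, 26 mm tall; origin at its foot. Leave alone.
- pills: Amber jar, 44 mm in diameter, 75 mm tall; origin at its foot. Leave alone.
- case: Grey spectacle case, 70 x 160 x 42 mm; origin under its centre. Leave alone.
- clock: Black alarm clock, 50 x 90 x 75 mm; origin under its centre. Leave alone.
Not all that is in view belongs to the job. Leave any purple look-alike of the part that bears cover_grip alone.

How it is judged:
On the way:
1. the capsule stands rim down in the pocket of the drying box, let go, while the cover still lies on the table (horizontal distance between capsule_mid and pocket below 0.005 m and z of capsule_mid in the frame of pocket between 0.0145 and 0.0195 m and angle between capsule_mid's own z axis and vertical below 0.08 rad and contact force between capsule and the fingers below 0.05 N and linear speed of capsule below 0.02 m/s and height (world z) of cover_grip below 0.035 m), for 0.2 s.
At the end, for the whole second after the job is handed in: Capsule rim down on the pocket's bottom, within 5 mm of its middle, upright within 0.08 rad, let go. Fingers hold the cover (over 1 N) still, level within 0.08 rad, touching neither box nor capsule, each hole within 4 mm sideways of its thread and 8 to 32 mm above it (horizontal distance between capsule_mid and pocket below 0.005 m and z of capsule_mid in the frame of pocket between 0.0145 and 0.0195 m and angle between each of capsule_mid, cover_grip's own z axis and vertical below 0.08 rad and contact force between capsule and the fingers below 0.05 N and horizontal distance between hole_a and thread_a below 0.004 m and z of hole_a in the frame of thread_a between 0.008 and 0.032 m and horizontal distance between hole_b and thread_b below 0.004 m and z of hole_b in the frame of thread_b between 0.008 and 0.032 m and horizontal distance between hole_c and thread_c below 0.004 m and z of hole_c in the frame of thread_c between 0.008 and 0.032 m and contact force between cover and the fingers above 1 N and contact force between cover and dryer below 0.05 N and contact force between cover and capsule below 0.05 N and linear speed of cover below 0.02 m/s and angular speed of cover below 0.15 rad/s); the arm keeps its last pose, push and grip.
It fails at once if the capsule is let go more than 15 mm above its seat over the drying box (horizontal distance between capsule_mid and pocket below 0.06 m and z of capsule_mid in the frame of pocket above 0.034 m and contact force between capsule and the fingers below 0.01 N and contact force between capsule and dryer below 0.01 N).
It fails at once if another thing on the table is shifted by more than 30 mm (distance of any of vase, mug, screwdriver, dish, pills, case, clock from where it was at the start of the episode above 0.03 m).
It fails at once if a battery tray is shifted by more than 30 mm (distance of any of tray_up_mid, tray_low_mid from where it was at the start of the episode above 0.03 m).
It fails at once if the vase is tipped (angle between vase's own z axis and vertical above 0.3 rad).
It also fails if it takes over 72 s, if anything falls off the work surface, if the arm or the gripper's body presses on something with over 40 N, if the wrist force passes 120 N, or if a joint passes its speed limit or range.

## Working session

There is one attempt and no reset: what is moved stays moved. The work goes in short steps, Python scripts to look and compute and a shell command to move; the robot and the scene stay as the last step left them, time stands still between calls to the robot, and variables do not carry over. Pictures are saved under pics/ and viewed, at most 10 in all, crops included, and the job is handed in when it is done.

```bash
ls; mkdir -p pics; python3 - <<'E'
from cell import bot, vision
import cv2, numpy as np
s=bot.sense();print(s['t'],s['tool_pos'],s['eef_rot'],s['grip_width'])
for n in ("top","side","wrist"):
    im=vision.get_image(n); cv2.imwrite(f"pics/{n}0.png",im[:,:,::-1])
    c=vision.calibration(n);print(n,{k:np.round(v,4).tolist() for k,v in c.items()})
E
```

```text
pics
0.0 [0.14020427 0.55701393 0.23030841] [-3.23260768e-04  1.23091054e-01  9.92394916e-01 -9.04292663e-04] 0.08529509104062641
top {'fx': 476.6591, 'fy': 476.6591, 'cx': 323.2427, 'cy': 240.5539, 'R': [[0.0004, -0.9997, 0.0228], [-0.9868, -0.0041, -0.1619], [0.1619, -0.0224, -0.9865]], 't': [-0.0112, 0.5453, 1.2552]}
side {'fx': 471.6209, 'fy': 471.6209, 'cx': 321.6489, 'cy': 242.9445, 'R': [[0.9633, -0.2684, 0.0087], [-0.1362, -0.516, -0.8457], [0.2315, 0.8134, -0.5336]], 't': [-0.5017, 0.1625, 1.1548]}
wrist {'fx': 340.4824, 'fy': 340.4824, 'cx': 315.5168, 'cy': 239.3355, 'tool_from_camera': [[-0.0004, -0.9564, -0.292, 0.0733], [1.0, -0.0004, -0.0001, -0.0003], [-0.0001, -0.292, 0.9564, -0.1421], [0.0, 0.0, 0.0, 1.0]]}
```

View pics/top0.png

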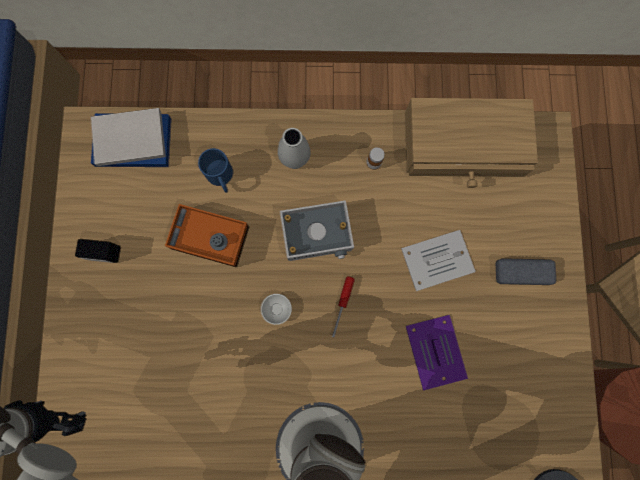

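View pics/side0.png

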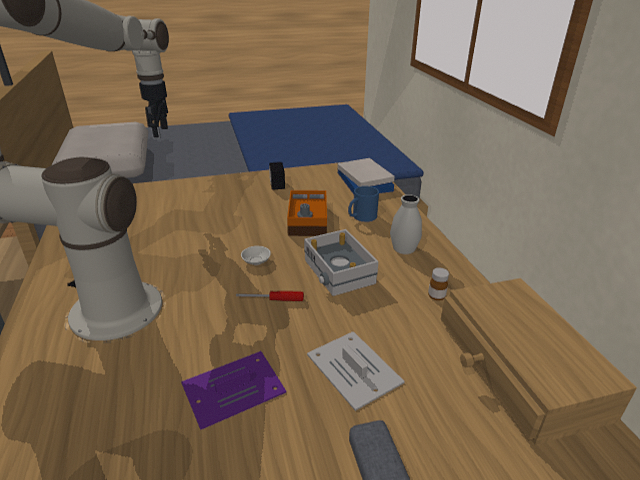

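The top view shows the tray at (208,236) with the capsule at (218,241), the box at (317,231), the white cover at (439,260) and the purple decoy at (437,352). The side view agrees. Next I'll enlarge the important areas.

```bash
cat > h.py <<'E'
from cell import bot, vision
import cv2, numpy as np
from scipy.spatial.transform import Rotation as Rn
def ray(n,px,cal=None,s=None):
    c=cal or vision.calibration(n)
    d=np.array([(px[0]-c['cx'])/c['fx'],(px[1]-c['cy'])/c['fy'],1.])
    if n=='wrist':
        T=np.array(c['tool_from_camera']);q=s['eef_rot'];R=Rn.from_quat([q[1],q[2],q[3],q[0]]).as_matrix()
        return np.array(s['tool_pos'])+R@T[:3,3], R@T[:3,:3]@d
    R=np.array(c['R']);return -R.T@np.array(c['t']), R.T@d
def onz(n,px,z,s=None):
    o,d=ray(n,px,s=s);return o+d*(z-o[2])/d[2]
E
python3 - <<'E'
import cv2,numpy as np
from h import *
im=cv2.imread('pics/top0.png')
a=cv2.resize(im[185:285,150:360],None,fx=3.7,fy=3.7,interpolation=cv2.INTER_CUBIC)
b=cv2.resize(im[222:298,392:484],None,fx=3,fy=3,interpolation=cv2.INTER_CUBIC)
o=np.zeros((600,777,3),np.uint8);o[:370]=a[:370,:777];o[370:370+228,:276]=b
sd=cv2.imread('pics/side0.png');c=cv2.resize(sd[325:415,300:412],None,fx=2.5,fy=2.5,interpolation=cv2.INTER_CUBIC);o[370:595,290:570]=c[:225]
cv2.imwrite('pics/z0.png',o)
hsv=cv2.cvtColor(im,cv2.COLOR_BGR2HSV)
def m(lo,hi,x0,y0,x1,y1,mn=5):
    k=cv2.inRange(hsv,lo,hi);M=np.zeros_like(k);M[y0:y1,x0:x1]=k[y0:y1,x0:x1]
    return M
br=m((12,130,90),(35,255,255),275,200,360,262)
n,_,st,ce=cv2.connectedComponentsWithStats(br)
for i in range(1,n):
    if st[i,4]>8: print('brass',st[i],ce[i],onz('top',ce[i],.072).round(4))
w=m((0,0,120),(180,60,255),395,225,482,295)
w=cv2.morphologyEx(w,cv2.MORPH_OPEN,np.ones((3,3)))
ct=max(cv2.findContours(w,0,2)[0],key=cv2.contourArea)
bx=cv2.boxPoints(cv2.minAreaRect(ct));P=[onz('top',p,.005) for p in bx]
print('cover',bx.round(1).tolist(),np.round(P,4).tolist(),np.mean(P,0).round(4),[np.linalg.norm(P[i]-P[i-1]).round(4) for i in range(4)])
print('capsule stem top', onz('top',(218,240),.074))
t=m((3,150,60),(14,255,255),160,200,255,272)
ct=max(cv2.findContours(t,0,2)[0],key=cv2.contourArea)
bx=cv2.boxPoints(cv2.minAreaRect(ct));print('tray',[onz('top',p,.064).round(3).tolist() for p in bx])
E
```

```text
brass [285 215   5   5  20] [287.2  217.15] [0.6041 0.0874 0.072 ]
brass [340 222   6   6  22] [342.54545455 224.68181818] [ 0.5842 -0.0612  0.072 ]
brass [290 247   6   5  23] [292.30434783 249.04347826] [0.5176 0.0728 0.072 ]
cover [[401.0, 247.8000030517578], [461.1000061035156, 228.3000030517578], [475.20001220703125, 271.70001220703125], [415.1000061035156, 291.20001220703125]] [[0.5319, -0.2297, 0.005], [0.5887, -0.4028, 0.005], [0.4652, -0.4368, 0.005], [0.4104, -0.2658, 0.005]] [ 0.4991 -0.3338  0.005 ] [np.float64(0.1268), np.float64(0.1821), np.float64(0.1281), np.float64(0.1795)]
capsule stem top [0.54079189 0.26974354 0.074     ]
tray [[0.524, 0.413, 0.064], [0.644, 0.388, 0.064], [0.592, 0.195, 0.064], [0.472, 0.224, 0.064]]
```

View pics/z0.png

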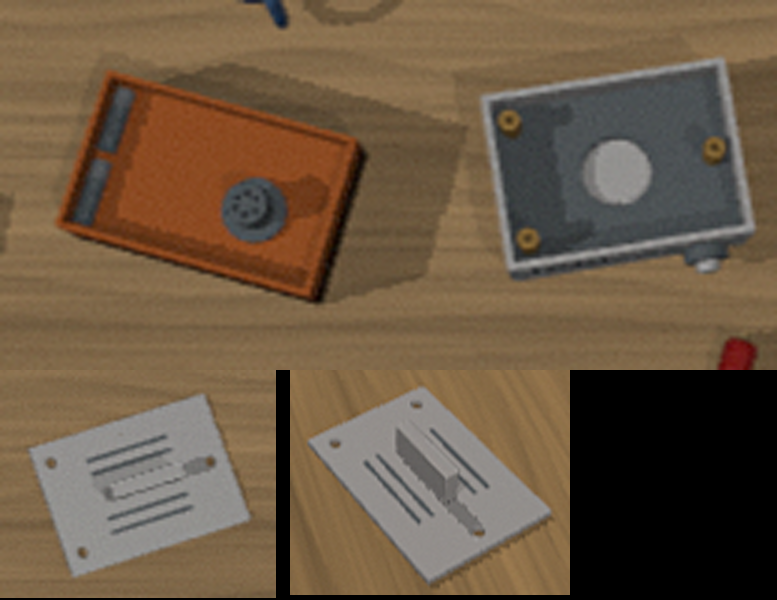

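```bash
python3 -m creep '0.1 -0.07 0 0 0 0 52; 0.25 -0.18 0 0 0 0 52; 0.25 -0.18 0 0 0 0 52; 0.25 -0.18 0 0 0 0 52; 0.25 -0.18 0 0 0 0 52; 0.25 -0.18 0 0 0 0 52; 0.25 -0.18 0 0 0 0 52; 0.25 -0.18 0 0 0 0 52' && python3 -m creep '0.25 -0.18 0 0 0 0 52; 0.25 -0.18 0 0 0 0 52; 0.25 -0.18 0 0 0 0 52; 0.25 -0.18 0 0 0 0 52; 0.25 -0.18 0 0 0 0 52; 0.25 -0.18 0 0 0 0 52; 0.25 -0.18 0 0 0 0 52; 0.25 -0.18 0 0 0 0 52' && python3 -m creep '0.06 -0.1 0 0 0 0 52; 0 0 0 0 0 0 52; 0 0 0 0 0 0 52'
python3 - <<'E'
from h import *
s=bot.sense();im=vision.get_image('wrist');cv2.imwrite('pics/w1.png',im[:,:,::-1]);import pickle;pickle.dump(s,open('s1.p','wb'))
g=cv2.cvtColor(im,cv2.COLOR_RGB2GRAY)
c=cv2.HoughCircles(cv2.medianBlur(g,3),cv2.HOUGH_GRADIENT,1,15,param1=80,param2=20,minRadius=12,maxRadius=40)
print(s['t'],s['tool_pos'],s['eef_rot'])
for x in c[0][:8]: print(x,onz('wrist',x[:2],.074,s).round(4),onz('wrist',x[:2],.046,s).round(4))
E
```

```text
t: 0.82
tool_pos: [0.3269, 0.4228, 0.2312]
eef_rot: [0.0, 0.123, 0.992, -0.0]
contact_force: [-0.4, 1.0, 0.5]
grip_width: 0.0515
finger_force: 0.0
t: 1.48
tool_pos: [0.5267, 0.2785, 0.2311]
eef_rot: [-0.0, 0.123, 0.992, -0.0]
contact_force: [-0.1, 0.5, 0.1]
grip_width: 0.0521
finger_force: 0.0
t: 1.73
tool_pos: [0.5311, 0.27, 0.231]
eef_rot: [-0.001, 0.124, 0.992, 0.0]
contact_force: [-0.9, 1.5, -0.3]
grip_width: 0.0518
finger_force: 0.0
1.7333 [0.53110042 0.27004671 0.23099368] [-6.04616155e-04  1.23729585e-01  9.92315788e-01  2.06924682e-05]
[116.5  82.5  39.4] [0.3809 0.1424 0.074 ] [0.3734 0.1288 0.046 ]
[106.5  66.5  39.4] [0.3681 0.1395 0.074 ] [0.3595 0.1257 0.046 ]
[102.5 297.5  26.1] [0.5546 0.0509 0.074 ] [0.5635 0.0287 0.046 ]
[ 39.5 361.5  33.8] [ 0.6059 -0.0428  0.074 ] [ 0.6195 -0.0737  0.046 ]
[194.5 295.5  38.3] [0.5745 0.138  0.074 ] [0.5852 0.124  0.046 ]
[317.5 375.5  37.2] [0.693  0.2308 0.074 ] [0.7148 0.2255 0.046 ]
[126.5  94.5  28.3] [0.3912 0.1467 0.074 ] [0.3847 0.1334 0.046 ]
[ 51.5 305.5  32.7] [ 0.5503 -0.001   0.074 ] [ 0.5588 -0.028   0.046 ]
```

View pics/w1.png

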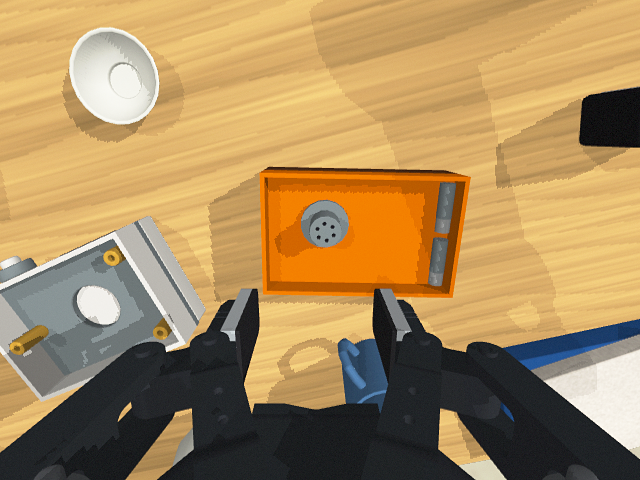

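The capsule's stem top is near (326,229) and its rim near (324,223). The box pocket is at (98,307).

```bash
python3 - <<'E'
from h import *
import pickle
s=pickle.load(open('s1.p','rb'));im=cv2.imread('pics/w1.png')
hsv=cv2.cvtColor(im,cv2.COLOR_BGR2HSV)
k=cv2.inRange(hsv,(60,0,40),(140,140,255));M=np.zeros_like(k);M[185:270,285:365]=k[185:270,285:365]
ct=max(cv2.findContours(M,0,2)[0],key=cv2.contourArea);print('blob',cv2.boundingRect(ct),cv2.minEnclosingCircle(ct))
# dots: dark
g=hsv[:,:,2];D=np.zeros_like(g);D[205:250,305:348]=cv2.inRange(g,0,70)[205:250,305:348]
n,_,st,ce=cv2.connectedComponentsWithStats(D)
d=[(st[i,4],ce[i].round(1).tolist()) for i in range(1,n)];print(d)
for p in [(325.5,229.5),(325,230)]: print(onz('wrist',p,.074,s))
for p in [(324,222.5)]: print('rim',onz('wrist',p,.046,s))
import numpy as np
w=cv2.inRange(hsv,(0,0,190),(180,60,255));W=np.zeros_like(w);W[280:332,72:124]=w[280:332,72:124]
ct=max(cv2.findContours(W,0,2)[0],key=cv2.contourArea);e=cv2.fitEllipse(ct);print('pocket',e,onz('wrist',e[0],.034,s))
o,dd=ray('top',(218.5,239.5))
t=cv2.imread('pics/top0.png');h2=cv2.cvtColor(t,cv2.COLOR_BGR2HSV);k=cv2.inRange(h2,(60,0,30),(140,160,255));M=np.zeros_like(k);M[228:256,205:235]=k[228:256,205:235]
ct=max(cv2.findContours(M,0,2)[0],key=cv2.contourArea);c=cv2.minEnclosingCircle(ct);print('top blob',c,onz('top',c[0],.046))
w=cv2.inRange(h2,(0,0,150),(180,40,255));W=np.zeros_like(w);W[220:244,306:328]=w[220:244,306:328]
ct=max(cv2.findContours(W,0,2)[0],key=cv2.contourArea);e=cv2.fitEllipse(ct);print('pocket top',e,onz('top',e[0],.034))
E
```

```text
blob (301, 200, 48, 47) ((324.27685546875, 223.60743713378906), 23.764076232910156)
[(np.int32(9), [324.1, 223.3]), (np.int32(8), [332.0, 226.5]), (np.int32(8), [317.0, 228.5]), (np.int32(9), [333.0, 235.0]), (np.int32(9), [318.0, 237.0]), (np.int32(9), [326.0, 240.0])]
[0.54146555 0.27648804 0.074     ]
[0.54181188 0.27593445 0.074     ]
rim [0.54173821 0.27570067 0.046     ]
pocket ((98.06514739990234, 304.6017761230469), (33.391605377197266, 46.339359283447266), 123.89753723144531) [0.57405681 0.01078938 0.034     ]
top blob ((218.10000610351562, 241.3000030517578), 8.3487548828125) [0.54182721 0.27494602 0.046     ]Traceback (most recent call last):
  File "<stdin>", line 20, in <module>
cv2.error: OpenCV(4.12.0) /io/opencv/modules/imgproc/src/shapedescr.cpp:361: error: (-201:Incorrect size of input array) There should be at least 5 points to fit the ellipse in function 'fitEllipseNoDirect'
```

```bash
python3 -m creep '0.11 0.055 -0.1 0 0 0 52; 0 0 -0.3 0 0 0 52; 0 0 -0.3 0 0 0 52; 0 0 -0.3 0 0 0 52; 0 0 -0.3 0 0 0 52; 0 0 -0.2 0 0 0 52; 0 0 0 0 0 0 52; 0 0 0 0 0 0 52'
```

```text
t: 2.45
tool_pos: [0.5407, 0.2769, 0.0807]
eef_rot: [-0.001, 0.122, 0.993, -0.0]
contact_force: [-0.3, -0.4, 0.8]
grip_width: 0.0516
finger_force: 0.0
```

```bash
python3 -m creep '0.012 -0.012 -0.15 0 0 0 52; 0 0 -0.16 0 0 0 52; 0 0 0 0 0 0 52; 0 0 0 0 0 0 40; 0 0 0 0 0 0 20; 0 0 0 0 0 0 10; 0 0 0 0 0 0 10; 0 0 0 0 0 0 10' && python3 -m creep '0 0 0 0 0 0 10; 0 0 0 0 0 0 10'
```

```text
t: 3.12
tool_pos: [0.5452, 0.2756, 0.0529]
eef_rot: [0.002, 0.123, 0.992, 0.001]
contact_force: [-1.8, 1.9, 7.5]
grip_width: 0.0277
finger_force: 59.8
t: 3.28
tool_pos: [0.5452, 0.2756, 0.0529]
eef_rot: [0.002, 0.123, 0.992, 0.001]
contact_force: [-1.1, 1.4, 7.4]
grip_width: 0.0279
finger_force: 59.8
```

```bash
python3 -m creep '0 0 0.05 0 0 0 10; 0 0 0.1 0 0 0 10; 0 0 0.2 0 0 0 10; 0 0 0.3 0 0 0 10; 0 0 0.3 0 0 0 10; 0 0 0.1 0 0 0 10; 0 0 0 0 0 0 10; 0 0 0 0 0 0 10'
python3 - <<'E'
from h import *
im=vision.get_image('wrist');cv2.imwrite('pics/w2.png',im[:,:,::-1])
a=im[:,:,::-1][150:480,170:480]
b=vision.get_image('side')[:,:,::-1];cv2.imwrite('pics/s2.png',b);b=cv2.resize(b[130:240,250:400],None,fx=3,fy=3)
o=np.zeros((330,770,3),np.uint8);o[:,:310]=a;o[:,315:765]=b;cv2.imwrite('pics/c2.png',o)
E
```

```text
t: 3.95
tool_pos: [0.5437, 0.2748, 0.1554]
eef_rot: [0.0, 0.123, 0.992, 0.0]
contact_force: [0.1, -0.6, -1.1]
grip_width: 0.028
finger_force: 59.3
```

View pics/c2.png

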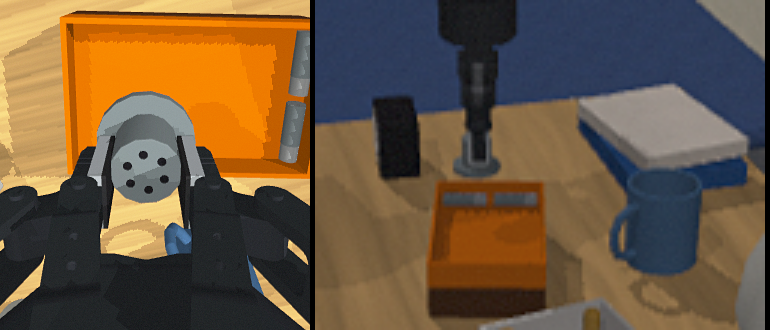

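The capsule is held upright, with the dots in the middle of the pads. I'll move towards the box and measure the pocket and posts from close by.

```bash
python3 -m creep '0 -0.15 0 0 0 0 10; 0.01 -0.3 0 0 0 0 10; 0.01 -0.3 0 0 0 0 10; 0.01 -0.3 0 0 0 0 10; 0.01 -0.3 0 0 0 0 10; 0.01 -0.2 0 0 0 0 10; 0 0 0 0 0 0 10; 0 0 0 0 0 0 10'
python3 - <<'E'
from h import *
import pickle
s=bot.sense();im=vision.get_image('wrist')[:,:,::-1].copy();cv2.imwrite('pics/w3.png',im);pickle.dump(s,open('s3.p','wb'))
hsv=cv2.cvtColor(im,cv2.COLOR_BGR2HSV)
br=cv2.inRange(hsv,(15,120,60),(35,255,255))
n,_,st,ce=cv2.connectedComponentsWithStats(br)
for i in range(1,n):
    if st[i,4]>60: print('brass',st[i],ce[i].round(1),onz('wrist',ce[i],.072,s).round(4))
g=hsv[:,:,2];n,_,st,ce=cv2.connectedComponentsWithStats(cv2.inRange(g[270:370,270:360],0,70))
d=[ce[i]+[270,270] for i in range(1,n) if 15<st[i,4]<120];print(np.round(d,1).tolist());z=s['tool_pos'][2]+.021
print('caps',onz('wrist',np.mean(d,0),z,s),s['tool_pos'])
E
```

```text
t: 4.72
tool_pos: [0.5478, 0.1185, 0.1539]
eef_rot: [-0.001, 0.124, 0.992, -0.0]
contact_force: [-0.6, -0.3, -0.2]
grip_width: 0.0279
finger_force: 59.4
brass [     0      0    640    413 161402] [359.6 150.7] [0.4925 0.1613 0.072 ]
brass [231 204  29  30 580] [244.7 219.3] [0.5172 0.0765 0.072 ]
brass [    0   282   104   176 10132] [ 35.7 369.3] [ 0.5914 -0.1177  0.072 ]
brass [ 91 318  42  39 860] [111.9 337.4] [ 0.5797 -0.0484  0.072 ]
brass [ 270  347   92   62 3330] [316.2 380.1] [0.6549 0.0914 0.072 ]
brass [458 390  20  24 159] [466.9 401.2] [0.7044 0.2037 0.072 ]
brass [418 410  66  70 891] [445.5 446.8] [0.7469 0.1804 0.072 ]
brass [150 413  64  67 831] [186.1 446.2] [ 0.6923 -0.0313  0.072 ]
[[312.8, 304.6], [331.4, 311.4], [296.9, 315.6], [333.9, 328.8], [300.1, 333.0], [318.1, 339.4]]
caps [0.54630592 0.11859342 0.17487963] [0.54780037 0.11848687 0.15387963]
```

View pics/w3.png

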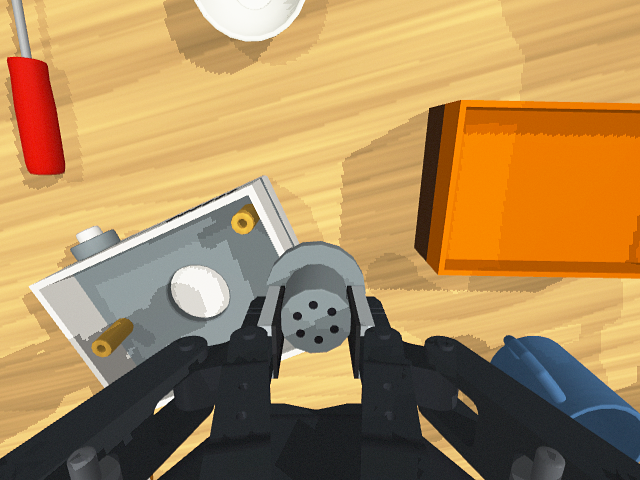

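The pocket disc shows at (200,291), with post tops at (242,222) and (101,349).

```bash
python3 - <<'E'
from h import *
import pickle
s=pickle.load(open('s3.p','rb'));im=cv2.imread('pics/w3.png')
hsv=cv2.cvtColor(im,cv2.COLOR_BGR2HSV)
w=cv2.inRange(hsv,(0,0,175),(180,40,255));W=np.zeros_like(w);W[255:325,160:240]=w[255:325,160:240]
ct=max(cv2.findContours(W,0,2)[0],key=cv2.contourArea);x,y,ww,hh=cv2.boundingRect(ct)
p=cv2.convexHull(ct).reshape(-1,2).astype(float)
for z in(.030,.038):
    q=np.array([onz('wrist',a,z,s)[:2]*1000 for a in p],np.float32);print(z,cv2.minEnclosingCircle(q),q.min(0),q.max(0))
print(x,y,ww,hh)
g=hsv[:,:,2]
for (cx,cy) in((242,222),(101,349)):
    r=g[cy-7:cy+8,cx-7:cx+8];m=cv2.inRange(r,0,110);M=cv2.moments(m,True);c=(cx-7+M['m10']/M['m00'],cy-7+M['m01']/M['m00']);print(c,M['m00'],onz('wrist',c,.072,s))
E
```

```text
0.03 ((574.979736328125, 9.562826156616211), 25.730350494384766) [551.2838   -15.453476] [600.66864  32.91259]
0.038 ((572.0380249023438, 13.371808052062988), 24.957090377807617) [549.05426  -10.892716] [596.95483   36.019753]
171 265 59 53
(240.88888888888889, 220.33333333333334) 9.0 [0.51726977 0.07383109 0.072     ]
(99.91666666666667, 346.4166666666667) 12.0 [ 0.58468449 -0.06046288  0.072     ]
```

```bash
python3 -m creep '0.06 -0.18 0 0 0 0 10; 0.08 -0.33 0 0 0 0 10; 0.08 -0.33 0 0 0 0 10; 0.047 -0.246 0 0 0 0 10; 0 0 0 0 0 0 10; 0 0 0 0 0 0 10; 0 0 0 0 0 0 10' 
python3 - <<'E'
from h import *
s=bot.sense();im=vision.get_image('wrist')[:,:,::-1].copy();cv2.imwrite('pics/w4.png',im)
hsv=cv2.cvtColor(im,cv2.COLOR_BGR2HSV);g=hsv[:,:,2];n,_,st,ce=cv2.connectedComponentsWithStats(cv2.inRange(g[270:370,270:360],0,70))
d=[ce[i]+[270,270] for i in range(1,n) if 15<st[i,4]<120]
print('caps',len(d),onz('wrist',np.mean(d,0),s['tool_pos'][2]+.021,s))
br=cv2.inRange(hsv,(15,120,60),(35,255,255));br[:,:120]=0
n,_,st,ce=cv2.connectedComponentsWithStats(br)
for i in range(1,n):
    if st[i,4]>60: print('brass',st[i],ce[i].round(1),onz('wrist',ce[i],.072,s).round(4))
E
```

```text
t: 5.35
tool_pos: [0.5749, 0.0126, 0.1547]
eef_rot: [-0.001, 0.123, 0.992, 0.0]
contact_force: [0.4, 0.6, 0.0]
grip_width: 0.0282
finger_force: 59.4
caps 6 [0.57336712 0.01263976 0.17566694]
brass [   120      0    520    464 125173] [409.4 168. ] [0.5381 0.0844 0.072 ]
brass [368 131  32  25 627] [383.9 142.8] [0.5186 0.0712 0.072 ]
brass [408 239  33  33 707] [424.3 255. ] [0.5999 0.0846 0.072 ]
brass [211 260  30  34 679] [225.7 276.6] [ 0.5815 -0.0555  0.072 ]
brass [ 270  338   92   72 4498] [315.8 378.6] [ 0.6815 -0.0142  0.072 ]
brass [154 390  20  24 151] [163.9 401.3] [ 0.6729 -0.1384  0.072 ]
brass [458 390  20  25 159] [467.3 401.4] [0.7326 0.099  0.072 ]
brass [148 405  67  75 582] [179.9 450.3] [ 0.7239 -0.1439  0.072 ]
```

View pics/w4.png

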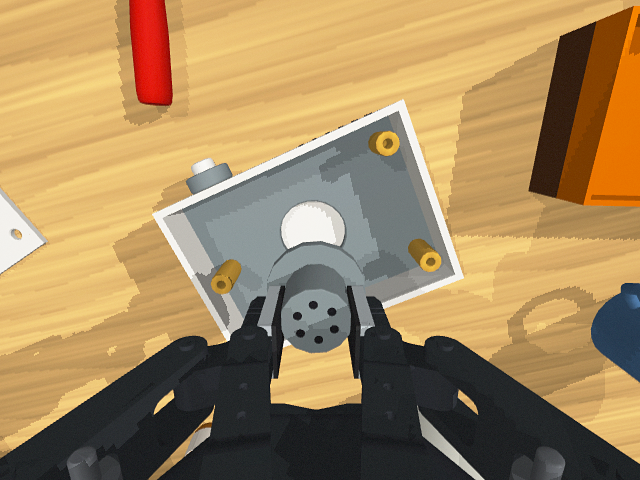

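Here all three post holes are visible, at (387,143), (430,261) and (221,284), with the capsule still upright in the grip.

```bash
python3 - <<'E'
from h import *
s=bot.sense();im=cv2.imread('pics/w4.png');print(s['tool_pos'])
g=cv2.cvtColor(im,cv2.COLOR_BGR2HSV)[:,:,2]
P=[]
for (cx,cy) in((430,261),(387,143),(221,284)):
    r=g[cy-6:cy+7,cx-6:cx+7].astype(float);w=np.clip(150-r,0,None)
    yy,xx=np.mgrid[-6:7,-6:7];c=(cx+(w*xx).sum()/w.sum(),cy+(w*yy).sum()/w.sum());p=onz('wrist',c,.072,s);P.append(p);print(np.round(c,1),p.round(4))
P=np.array(P)[:,:2];L=np.array([[44,72],[-44,72],[0,-72]])/1000
M,_=cv2.estimateAffinePartial2D(L.astype(np.float32),P.astype(np.float32));print(M.round(4),np.hypot(*M[:,0]),np.degrees(np.arctan2(M[1,0],M[0,0])))
E
```

```text
[0.57491537 0.01277925 0.15481029]
[430.3 260.7] [0.6052 0.0883 0.072 ]
[388.3 142.7] [0.5192 0.0742 0.072 ]
[220.3 283.9] [ 0.5861 -0.0609  0.072 ]
[[ 0.9845 -0.1648  0.5741]
 [ 0.1648  0.9845  0.0102]] 0.9982378907639137 9.502743469381171
```

```bash
python3 -m creep '0.01 -0.024 -0.1 0 0 0 10; 0 0 -0.25 0 0 0 10; 0 0 -0.25 0 0 0 10; 0 0 -0.2 0 0 0 10; 0 0 -0.15 0 0 0 10; 0 0 0 0 0 0 10; 0 0 0 0 0 0 10' && python3 -c "
from cell import bot;print(bot.sense()['tool_pos'])"
```

```text
t: 5.98
tool_pos: [0.5753, 0.0098, 0.0591]
eef_rot: [-0.001, 0.123, 0.992, 0.0]
contact_force: [-0.6, -0.9, -0.7]
grip_width: 0.0277
finger_force: 59.4
[0.57530966 0.00976466 0.0591101 ]
```

Seated height is about 0.043, so I'll descend gently and watch the force.

```bash
python3 -m creep '0 0 -0.04 0 0 0 10; 0 0 -0.04 0 0 0 10; 0 0 -0.02 0 0 0 10; 0 0 0 0 0 0 10; 0 0 0 0 0 0 10'; python3 -m creep '0 0 -0.02 0 0 0 10; 0 0 -0.02 0 0 0 10; 0 0 0 0 0 0 10; 0 0 0 0 0 0 10'
```

```text
t: 6.4
tool_pos: [0.5765, 0.0088, 0.0506]
eef_rot: [0.0, 0.123, 0.992, -0.0]
contact_force: [0.3, -0.8, -0.4]
grip_width: 0.0279
finger_force: 59.4
t: 6.73
tool_pos: [0.5762, 0.0089, 0.0461]
eef_rot: [-0.0, 0.123, 0.992, 0.0]
contact_force: [-0.4, 0.0, -0.3]
grip_width: 0.0284
finger_force: 59.4
```

```bash
python3 -m creep '0 0 -0.015 0 0 0 10; 0 0 0 0 0 0 10; 0 0 0 0 0 0 10'; python3 -m creep '0 0 -0.015 0 0 0 10; 0 0 0 0 0 0 10; 0 0 0 0 0 0 10'
```

```text
t: 6.98
tool_pos: [0.5763, 0.0088, 0.0447]
eef_rot: [-0.0, 0.123, 0.992, -0.0]
contact_force: [-0.3, 0.5, -0.2]
grip_width: 0.0276
finger_force: 59.4
t: 7.23
tool_pos: [0.5763, 0.0089, 0.0432]
eef_rot: [-0.0, 0.123, 0.992, 0.0]
contact_force: [-0.6, -0.1, -0.8]
grip_width: 0.0279
finger_force: 59.4
```

```bash
python3 -m creep '0 0 -0.015 0 0 0 10; 0 0 0 0 0 0 10; 0 0 0 0 0 0 10'; python3 -m creep '0 0 -0.01 0 0 0 10; 0 0 0 0 0 0 10; 0 0 0 0 0 0 10'
```

```text
t: 7.48
tool_pos: [0.5765, 0.0088, 0.0429]
eef_rot: [-0.0, 0.123, 0.992, -0.0]
contact_force: [-4.9, 0.2, 8.7]
grip_width: 0.028
finger_force: 60.2
t: 7.73
tool_pos: [0.5765, 0.0088, 0.0429]
eef_rot: [-0.0, 0.123, 0.992, -0.0]
contact_force: [-7.2, 1.0, 14.0]
grip_width: 0.028
finger_force: 61.0
```

Contact came at the predicted seated height of 0.0429. I'll back off the press, release and go up.

```bash
python3 -m creep '0 0 0.02 0 0 0 10; 0 0 0 0 0 0 10; 0 0 0 0 0 0 32; 0 0 0 0 0 0 40; 0 0 0 0 0 0 48; 0 0 0 0 0 0 48; 0 0 0 0 0 0 48; 0 0 0 0 0 0 48'; python3 -m creep '0 0 0.1 0 0 0 48; 0 0 0.3 0 0 0 48; 0 0 0.35 0 0 0 48; 0 0 0.35 0 0 0 48; 0 0 0.35 0 0 0 48; 0 0 0.3 0 0 0 48; 0 0 0 0 0 0 48; 0 0 0 0 0 0 48'
python3 - <<'E'
from h import *
import pickle
s=bot.sense();im=vision.get_image('wrist')[:,:,::-1].copy();cv2.imwrite('pics/w5.png',im);pickle.dump(s,open('s5.p','wb'));print(s['tool_pos'])
E
```

```text
t: 8.4
tool_pos: [0.5764, 0.0088, 0.0427]
eef_rot: [-0.0, 0.123, 0.992, 0.0]
contact_force: [-1.1, 0.1, -0.2]
grip_width: 0.0478
finger_force: 0.0
t: 9.07
tool_pos: [0.5779, 0.0086, 0.2211]
eef_rot: [0.003, 0.123, 0.992, -0.0]
contact_force: [0.0, -0.0, -0.3]
grip_width: 0.0481
finger_force: 0.0
[0.57790207 0.00860828 0.22113399]
```

View pics/w5.png

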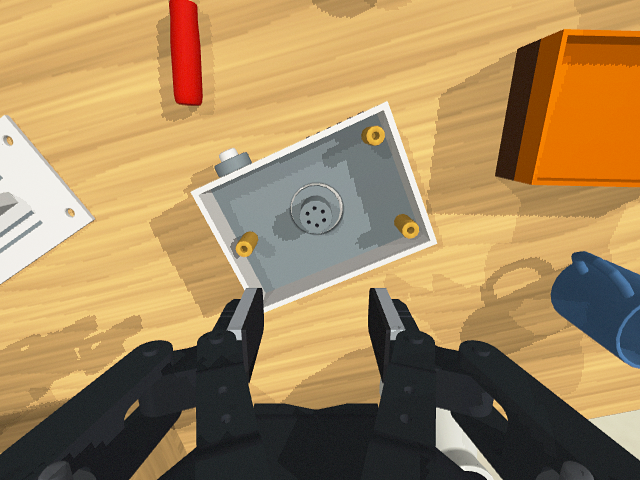

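The capsule is seated in the pocket (dots at (316,211), pocket ring around it) and released. Next I'll go over the cover and turn to its yaw.

```bash
python3 -m creep '-0.06 -0.15 0 0 0 -0.02 45; -0.065 -0.3 0 0 0 -0.033 45; -0.065 -0.3 0 0 0 -0.033 45; -0.065 -0.3 0 0 0 -0.033 45; -0.065 -0.3 0 0 0 -0.033 45; -0.065 -0.3 0 0 0 -0.033 45; -0.065 -0.3 0 0 0 -0.033 45; -0.065 -0.3 0 0 0 -0.033 45'; python3 -m creep '-0.065 -0.3 0 0 0 -0.033 45; -0.065 -0.3 0 0 0 -0.033 45; -0.065 -0.3 0 0 0 -0.033 45; -0.06 -0.2 0 0 0 0 45; 0 -0.1 0 0 0 0 45; 0 0 0 0 0 0 45; 0 0 0 0 0 0 45'
python3 - <<'E'
from h import *
import pickle
s0=pickle.load(open('s5.p','rb'));im=cv2.imread('pics/w5.png')
g=cv2.cvtColor(im,cv2.COLOR_BGR2HSV)[:,:,2]
P=[]
for (cx,cy) in((410,229),(375,135),(244,245)):
    r=g[cy-6:cy+7,cx-6:cx+7].astype(float);w=np.clip(150-r,0,None);w[:2]=0;w[-2:]=0;w[:,:2]=0;w[:,-2:]=0
    yy,xx=np.mgrid[-6:7,-6:7];c=(cx+(w*xx).sum()/w.sum(),cy+(w*yy).sum()/w.sum());p=onz('wrist',c,.072,s0);P.append(p);print(np.round(c,1),p.round(4))
P=np.array(P)[:,:2];L=np.array([[44,72],[-44,72],[0,-72]])/1000
M,_=cv2.estimateAffinePartial2D(L.astype(np.float32),P.astype(np.float32));print(M[:,2],np.hypot(*M[:,0]),np.degrees(np.arctan2(M[1,0],M[0,0])))
print('caps',onz('wrist',(316.3,215.5),.064,s0))
s=bot.sense();im=vision.get_image('wrist')[:,:,::-1].copy();cv2.imwrite('pics/w6.png',im);pickle.dump(s,open('s6.p','wb'));print(s['tool_pos'],s['q'])
E
```

```text
t: 9.78
tool_pos: [0.5232, -0.2168, 0.2155]
eef_rot: [-0.002, 0.497, 0.868, 0.0]
contact_force: [-0.9, 0.6, 0.8]
grip_width: 0.0451
finger_force: 0.0
t: 10.37
tool_pos: [0.4992, -0.3352, 0.2165]
eef_rot: [-0.001, 0.623, 0.782, 0.0]
contact_force: [0.4, 0.3, -0.4]
grip_width: 0.0449
finger_force: 0.0
[410.2 229.2] [0.6052 0.0893 0.072 ]
[376.2 134.7] [0.5191 0.0755 0.072 ]
[243.8 247.4] [ 0.5853 -0.059   0.072 ]
[0.57371731 0.01172137] 0.9936920834002245 9.255607075758071
caps [0.5745726  0.01115239 0.064     ]
[ 0.49920068 -0.33516222  0.21650539] [-7.92365411e-01  2.38238672e-01  1.53461188e+00  6.69526600e-04
  1.37138693e+00 -1.01704829e+00]
```

View pics/w6.png

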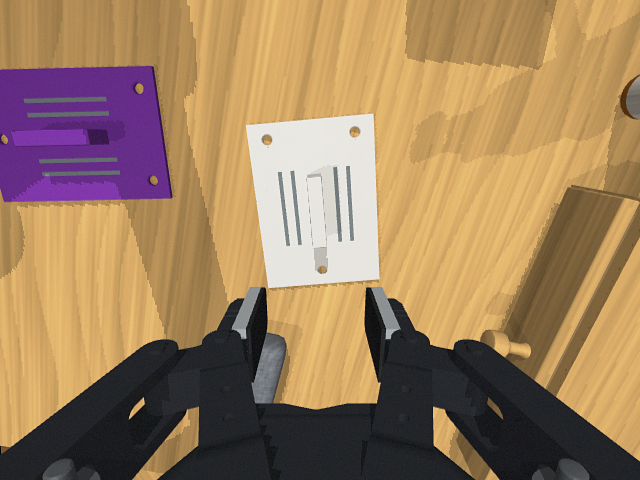

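The white cover has its two holes at (267,140) and (355,132), the single hole at (321,269), and the rib top at about (317,200). Its orientation matches the top view.

```bash
cat > cov.py <<'E'
from h import *
import pickle
s=pickle.load(open('s6.p','rb'));im=cv2.imread('pics/w6.png')
hsv=cv2.cvtColor(im,cv2.COLOR_BGR2HSV);w=cv2.inRange(hsv,(0,60,0),(180,255,255))
M=np.zeros_like(w);P=[]
# which of first two is a: decided by fit without reflection
for (cx,cy) in((355,132),(267,140),(321,269)):
    r=w[cy-8:cy+9,cx-8:cx+9];n,_,st,ce=cv2.connectedComponentsWithStats(r);i=1+np.argmax(st[1:,4]);c=ce[i]+[cx-8,cy-8];P.append(onz('wrist',c,.004,s));print(st[i,2:],c.round(1),P[-1].round(4))
P=np.array(P)[:,:2];L=np.array([[44,72],[-44,72],[0,-72]])/1000
for A in(P,P[[1,0,2]]):
    T,_=cv2.estimateAffinePartial2D(L.astype(np.float32),A.astype(np.float32));print(T[:,2].round(4),np.hypot(*T[:,0]),np.degrees(np.arctan2(T[1,0],T[0,0])))
# rib top face: bright region
g=hsv[:,:,2];r=cv2.inRange(g[150:262,295:340],0,0)
k=cv2.Canny(im,60,150)
from collections import Counter
print('z .036 rib top mid', onz('wrist',(317.5,212),.036,s))
q=s['eef_rot'];print('tool y deg',2*np.degrees(np.arctan2(q[2],q[1]))-90)
E
python3 cov.py
```

```text
[ 9 11 77] [354.1 131.9] [ 0.5201 -0.2508  0.004 ]
[ 9 10 73] [266.9 139.7] [ 0.4369 -0.2774  0.004 ]
[ 9  7 48] [322.  269.1] [ 0.5222 -0.4004  0.004 ]
[ 0.5003 -0.3322] 0.9933255144058453 17.76920785778346
[ 0.4972 -0.3223] 0.5592614712469384 17.810583655044667
z .036 rib top mid [ 0.50106173 -0.33132195  0.036     ]
tool y deg 12.865731930151028
```

```bash
python3 -m creep '0.01 0.025 -0.1 0 0 0.027 45; 0 0 -0.35 0 0 0 45; 0 0 -0.35 0 0 0 45; 0 0 -0.35 0 0 0 45; 0 0 -0.3 0 0 0 45; 0 0 -0.2 0 0 0 45; 0 0 0 0 0 0 45; 0 0 0 0 0 0 45'
```

```text
t: 11.08
tool_pos: [0.5002, -0.3316, 0.052]
eef_rot: [-0.001, 0.589, 0.808, 0.0]
contact_force: [0.1, -0.5, 0.4]
grip_width: 0.045
finger_force: 0.0
```

```bash
python3 -m creep '0 -0.01 -0.2 0 0 0 45; 0 0 -0.15 0 0 0 45; 0 0 -0.05 0 0 0 45; 0 0 0 0 0 0 45; 0 0 0 0 0 0 45' && python3 -m creep '0 0 0 0 0 0 30; 0 0 0 0 0 0 15; 0 0 0 0 0 0 0; 0 0 0 0 0 0 0; 0 0 0 0 0 0 0; 0 0 0 0 0 0 0; 0 0 0 0 0 0 0'
```

```text
t: 11.5
tool_pos: [0.5014, -0.3352, 0.0146]
eef_rot: [0.001, 0.59, 0.808, -0.0]
contact_force: [-0.1, 0.4, -0.4]
grip_width: 0.045
finger_force: 0.0
t: 12.08
tool_pos: [0.5013, -0.3355, 0.0143]
eef_rot: [0.001, 0.59, 0.808, -0.0]
contact_force: [-0.8, 0.8, 6.3]
grip_width: 0.0125
finger_force: 61.9
```

```bash
python3 -m creep '0 0 0.05 0 0 0 0; 0 0 0.15 0 0 0 0; 0 0 0.3 0 0 0 0; 0 0 0.35 0 0 0 0; 0 0 0.3 0 0 0 0; 0 0 0.2 0 0 0 0; 0 0 0 0 0 0 0; 0 0 0 0 0 0 0'
```

```text
t: 12.75
tool_pos: [0.5007, -0.335, 0.1486]
eef_rot: [0.001, 0.59, 0.808, -0.0]
contact_force: [0.1, -0.8, -2.2]
grip_width: 0.0126
finger_force: 60.9
```

```bash
cat > hold.py <<'E'
from h import *
import pickle,sys
def measure(yaw0,dz=-.0103,tag='w7',off=(0,0)):
    s=bot.sense();im=vision.get_image('wrist')[:,:,::-1].copy();cv2.imwrite(f'pics/{tag}.png',im);pickle.dump(s,open(f's_{tag}.p','wb'))
    c=vision.calibration('wrist');T=np.array(c['tool_from_camera']);q=s['eef_rot'];R=Rn.from_quat([q[1],q[2],q[3],q[0]]).as_matrix();tp=np.array(s['tool_pos'])
    z=tp[2]+dz;hsv=cv2.cvtColor(im,cv2.COLOR_BGR2HSV);a=np.radians(yaw0);L=np.array([[44,72],[-44,72],[0,-72]])/1000
    P=[]
    for l in L:
        X=np.array([tp[0]+off[0]+l[0]*np.cos(a)-l[1]*np.sin(a),tp[1]+off[1]+l[0]*np.sin(a)+l[1]*np.cos(a),z])
        v=T[:3,:3].T@(R.T@(X-tp)-T[:3,3]);u=(v[:2]/v[2]*c['fx']+[c['cx'],c['cy']]);x,y=u.round().astype(int);h=16
        if not(h<x<640-h and h<y<480-h): print('out',u);P.append([np.nan]*3);continue
        r=hsv[y-h:y+h+1,x-h:x+h+1];m=cv2.inRange(r,(0,50,0),(180,255,255))|cv2.inRange(r[:,:,2],0,110)
        n,_,st,ce=cv2.connectedComponentsWithStats(m)
        k=sorted(range(1,n),key=lambda i:-st[i,4])[:3]
        for i in k: print('  ',u.round(1),st[i,2:],(ce[i]+[x-h,y-h]).round(1),onz('wrist',ce[i]+[x-h,y-h],z,s).round(4))
        i=min([j for j in k if st[j,4]>30],key=lambda j:np.hypot(*(ce[j]-h)),default=None)
        P.append(onz('wrist',ce[i]+[x-h,y-h],z,s) if i else [np.nan]*3)
    P=np.array(P)
    print('tcp',tp.round(4),'tool y',2*np.degrees(np.arctan2(q[2],q[1]))-90)
    d=P[0]-P[1];yaw=np.arctan2(d[1],d[0]);m=(P[0]+P[1])/2;ctr=m[:2]-.072*np.array([-np.sin(yaw),np.cos(yaw)])
    print('ab len',np.hypot(*d[:2]),'yaw',np.degrees(yaw),'centre',ctr,'rel tcp',ctr-tp[:2]);return s,P
if __name__=='__main__': measure(float(sys.argv[1]),tag=sys.argv[2])
E
python3 hold.py 17.8 w7
```

```text
[415.8 139.1] [ 23  22 398] [417.3 132.7] [ 0.5202 -0.2504  0.1383]
   [210.8 139.5] [ 23  22 401] [213.3 132.8] [ 0.4372 -0.2769  0.1383]
   [314.3 410.5] [ 33  29 803] [314.2 415. ] [ 0.5236 -0.4065  0.1383]
tcp [ 0.5007 -0.335   0.1486] tool y 17.718090907869367
ab len 0.08707368852665427 yaw 17.70105171527774 centre [ 0.50058068 -0.33221534] rel tcp [-9.38877978e-05  2.78105817e-03]
```

```bash
python3 -m creep '-0.05 0.1 0.1 0 0 0 0; -0.07 0.25 0.1 0 0 -0.006 0; -0.07 0.25 0.1 0 0 -0.006 0; -0.07 0.25 0.1 0 0 -0.006 0; -0.07 0.25 0.1 0 0 -0.006 0; -0.07 0.25 0 0 0 -0.006 0; -0.07 0.25 0 0 0 -0.006 0; -0.07 0.25 0 0 0 -0.006 0' && python3 -m creep '-0.07 0.25 0 0 0 -0.01 0; -0.07 0.25 0 0 0 0 0; -0.07 0.25 0 0 0 0 0; -0.07 0.25 0 0 0 0 0; -0.07 0.25 0 0 0 0 0; -0.06 0.25 0 0 0 0 0; 0 0.15 0 0 0 0 0; 0 0.1 0 0 0 0 0' && python3 -m creep '0 0.05 0 0 0 0 0; 0 0 0 0 0 0 0; 0 0 0 0 0 0 0'; python3 hold.py 9.5 w8
```

```text
t: 13.47
tool_pos: [0.4446, -0.1477, 0.1952]
eef_rot: [-0.002, 0.642, 0.767, -0.0]
contact_force: [0.3, 0.5, -0.5]
grip_width: 0.013
finger_force: 60.8
t: 14.13
tool_pos: [0.4035, 0.0272, 0.1954]
eef_rot: [-0.002, 0.653, 0.757, -0.001]
contact_force: [1.2, -0.6, -2.0]
grip_width: 0.0132
finger_force: 60.8
t: 14.38
tool_pos: [0.4052, 0.03, 0.1971]
eef_rot: [-0.0, 0.654, 0.757, -0.001]
contact_force: [-0.0, -0.6, -2.8]
grip_width: 0.0131
finger_force: 60.8
   [412.6 137.6] [ 23  23 404] [417.3 132.5] [0.4383 0.1106 0.1868]
   [207.8 141.9] [ 23  19 360] [213.3 134. ] [0.3521 0.0973 0.1868]
   [316.5 410.9] [ 33  29 800] [316.  415.1] [ 0.4172 -0.0439  0.1868]
tcp [0.4052 0.03   0.1971] tool y 8.36133578156209
ab len 0.08721281927503027 yaw 8.744932137705401 centre [0.40612198 0.03278723] rel tcp [0.00090202 0.00280759]
```

View pics/w8.png

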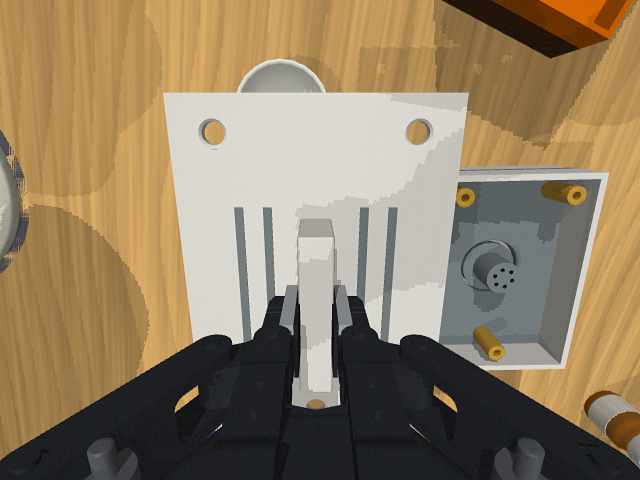

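The post mouths are at (576,195), (464,198) and (496,352), and the cover's holes at (417,132) and (213,133). All come from the same camera at nearly the final yaw.

```bash
cat > fit.py <<'E'
from h import *
import pickle
s=pickle.load(open('s_w8.p','rb'));im=cv2.imread('pics/w8.png');g=cv2.cvtColor(im,cv2.COLOR_BGR2HSV)[:,:,2]
L=np.float32([[44,72],[-44,72],[0,-72]])/1000
px=[]
for (cx,cy) in((576,195),(464,198),(496,352)):
    r=g[cy-5:cy+6,cx-5:cx+6].astype(float);w=np.clip(130-r,0,None)
    yy,xx=np.mgrid[-5:6,-5:6];px.append((cx+(w*xx).sum()/w.sum(),cy+(w*yy).sum()/w.sum()))
print(np.round(px,1).tolist())
for e in(0,-.0022):
    P=np.float32([onz('wrist',p,.072+e,s)[:2] for p in px])
    T,_=cv2.estimateAffinePartial2D(L,P);byaw=np.arctan2(T[1,0],T[0,0]);B=T[:,2]
    B=P.mean(0)-np.array([[np.cos(byaw),-np.sin(byaw)],[np.sin(byaw),np.cos(byaw)]])@L.mean(0)
    z=s['tool_pos'][2]-.0093+e
    a=onz('wrist',(417.4,132.4),z,s);b=onz('wrist',(213.4,133),z,s);d=a-b;cy=np.arctan2(d[1],d[0])
    C=(a+b)[:2]/2-.072*np.array([-np.sin(cy),np.cos(cy)])
    print(e,'posts',P.round(4).tolist(),'ab',np.linalg.norm(P[0]-P[1]),'B',B.round(4),np.degrees(byaw),'| cover',C.round(4),np.hypot(*d[:2]),np.degrees(cy))
    o=C-s['tool_pos'][:2];t=byaw-cy;o2=np.array([[np.cos(t),-np.sin(t)],[np.sin(t),np.cos(t)]])@o
    print('turn',np.degrees(t)/180,'TCP target',(B-o2).round(4),'shift',(B-o2-s['tool_pos'][:2]).round(4))
E
python3 fit.py
```

```text
[[576.3, 194.5], [464.9, 196.9], [496.7, 351.3]]
0 posts [[0.6050999760627747, 0.08879999816417694], [0.5188000202178955, 0.07419999688863754], [0.5860000252723694, -0.05920000001788139]] ab 0.08753408 B [0.574 0.011] 9.674359852939428 | cover [0.4058 0.033 ] 0.08657664315645147 8.497653402313889
turn 0.006537258059030777 TCP target [0.5734 0.008 ] shift [ 0.1682 -0.022 ]
-0.0022 posts [[0.6068000197410583, 0.08869999647140503], [0.5198000073432922, 0.07400000095367432], [0.5875999927520752, -0.060499999672174454]] ab 0.08825469 B [0.5754 0.0104] 9.674356615362989 | cover [0.4058 0.033 ] 0.08783456791429985 8.497653402313885
turn 0.0065372400724950245 TCP target [0.5749 0.0074] shift [ 0.1697 -0.0226]
```

```bash
python3 -m creep '0.13 -0.015 0 0 0 0.006 0; 0.25 -0.03 0 0 0 0 0; 0.3 -0.045 0 0 0 0 0; 0.3 -0.045 0 0 0 0 0; 0.3 -0.045 0 0 0 0 0; 0.25 -0.03 0 0 0 0 0; 0.12 -0.01 0 0 0 0 0; 0.04 -0.005 0 0 0 0 0' && python3 -m creep '0 0 -0.1 0 0 0 0; 0 0 -0.2 0 0 0 0; 0 0 -0.2 0 0 0 0; 0 0 -0.15 0 0 0 0; 0 0 -0.1 0 0 0 0; 0 0 0 0 0 0 0; 0 0 0 0 0 0 0; 0 0 0 0 0 0 0';  python3 hold.py 9.5 w9
```

```text
t: 15.1
tool_pos: [0.5761, 0.0062, 0.1972]
eef_rot: [0.0, 0.647, 0.762, -0.0]
contact_force: [0.3, 0.2, -1.5]
grip_width: 0.0125
finger_force: 60.8
t: 15.77
tool_pos: [0.5749, 0.0077, 0.1239]
eef_rot: [0.001, 0.647, 0.763, 0.0]
contact_force: [0.7, 0.3, -1.5]
grip_width: 0.0131
finger_force: 60.8
   [415.5 139.5] [ 23  21 349] [416.7 132.4] [0.6062 0.0888 0.1136]
   [210.6 139.8] [ 23  21 385] [213.1 133. ] [0.5205 0.0744 0.1136]
   [314.  410.9] [ 33  29 807] [314.2 415. ] [ 0.5873 -0.0661  0.1136]
tcp [0.5749 0.0077 0.1239] tool y 9.43401151952753
ab len 0.08694462377127882 yaw 9.556379534955687 centre [0.57528224 0.01059899] rel tcp [0.00037896 0.00294198]
```

```bash
python3 -m creep '0 0 -0.06 0 0 0 0; 0 0 -0.08 0 0 0 0; 0 0 -0.03 0 0 0 0; 0 0 0 0 0 0 0; 0 0 0 0 0 0 0; 0 0 0 0 0 0 0; 0 0 0 0 0 0 0'; python3 hold.py 9.5 w10; python3 - <<'E'
from h import *
c=vision.calibration('top')
im=vision.get_image('top')[:,:,::-1].copy();cv2.imwrite('pics/t10.png',im);hsv=cv2.cvtColor(im,cv2.COLOR_BGR2HSV)
z=bot.sense()['tool_pos'][2]-.0093
for n,X in(('a',(.6041,.0874)),('b',(.5176,.0728)),('c',(.5842,-.0612))):
    v=np.array(c['R'])@[*X,z]+c['t'];u=v[:2]/v[2]*c['fx']+[c['cx'],c['cy']];x,y=u.round().astype(int)
    r=hsv[y-5:y+6,x-5:x+6];m=cv2.inRange(r,(0,70,0),(180,255,255));k=cv2.connectedComponentsWithStats(m)
    print(n,u.round(1),[(st[2:].tolist(),ce+[x-5,y-5],onz('top',ce+[x-5,y-5],z)) for st,ce in zip(k[2][1:],k[3][1:])]);print(r[:,:,2] if n!='a' else r[:,:,1])
w=cv2.imread('pics/w10.png');h=cv2.cvtColor(w,cv2.COLOR_BGR2HSV)
m=cv2.inRange(h,(15,120,60),(35,255,255))
for (x,y) in((417,132),(213,133)):
    M=cv2.moments(m[y-13:y+14,x-13:x+14],True);print('brass in hole',M['m00'],M['m00'] and (x-13+M['m10']/M['m00'],y-13+M['m01']/M['m00']))
E
```

```text
t: 16.4
tool_pos: [0.5746, 0.0078, 0.1061]
eef_rot: [0.0, 0.646, 0.763, 0.0]
contact_force: [-0.1, 0.5, -2.3]
grip_width: 0.0126
finger_force: 60.8
   [415.6 139.5] [ 23  22 396] [417.2 132.6] [0.6061 0.089  0.0958]
   [210.7 139.8] [ 23  21 394] [213.2 133.1] [0.5202 0.0745 0.0958]
   [314.  410.9] [ 33  26 771] [314.1 415.7] [ 0.5871 -0.0664  0.0958]
tcp [0.5746 0.0078 0.1061] tool y 9.44472055592972
ab len 0.0871802876624982 yaw 9.56052131371684 centre [0.57512324 0.01074571] rel tcp [0.000498   0.00290532]
a [286.7 215.2] []
[[ 3  9 53 42 24 13 14 25 23 39 52]
 [ 2 20 24 17 16 11 17 14 14 18 22]
 [ 9 17 32 11 17 14 14 14 17 14 21]
 [ 8  6 18 17 17 17 20 14 17 14 17]
 [ 2  4 15 16 14 16 12 15 16 17 14]
 [ 2  6 17 12 19 14 16 21 16 10 17]
 [ 7 10 15 16 14 16 16  9 16 20 27]
 [ 2  6 12 14 17 18 19 18 12 25 19]
 [ 7 11 20 16 14 19 14 18 17 19  8]
 [ 4 15 16 12 17 16 15 16 15 16 10]
 [ 6 14 17 18 14 18 15 22 23 16  9]]
b [291.9 247.7] []
[[147 146 143 143 142 140 139 131 135 131 124]
 [148 147 145 142 142 141 137 138 134 134 132]
 [148 145 144 149 144 139 141 129 133 132 130]
 [144 14
[... 490 characters left out ...]
.8, 219.6]), array([ 0.5929382 , -0.06303798,  0.09678197]))]
[[ 49  48  50  48  50  46  31  36  86 151 146]
 [ 54  56  59  47  48  37  35  32  74 137 144]
 [109 110 102  72  56  43  36  39  86 142 123]
 [132 130 129 118  99  62  42  39  82 125 120]
 [133 130 127 124 108  95  61  44  80 122 118]
 [131 129 124 117 106  99  69  50  90 123 118]
 [130 130 123 114 106  92  64  55 103 118 121]
 [130 129 121 111 104  88  69  89 119 117 119]
 [122 127 119 109 103 100 111 115 120 120 118]
 [128 122 116 108 102  94 113 119 120 120 121]
 [130 125 119 105  96 100 118 117 117 121 115]]
brass in hole 174.0 (412.48275862068965, 133.48850574712642)
brass in hole 213.0 (217.17840375586854, 133.4788732394366)
```

```bash
python3 - <<'E'
from h import *
import pickle
from scipy.optimize import least_squares
s=pickle.load(open('s_w10.p','rb'));w=cv2.imread('pics/w10.png');h=cv2.cvtColor(w,cv2.COLOR_BGR2HSV)
m=cv2.inRange(h,(15,120,60),(35,255,255))
for nm,x,y,sg,hc in(('a',417,133,1,(417.2,132.6)),('b',213,133,-1,(213.2,133.1))):
    print('\n'.join(''.join('#' if v else '.' for v in r) for r in m[y-13:y+14,x-13:x+14]))
    pts=[]
    for r in range(y-11,y+12):
        c=np.flatnonzero(m[r,x-11:x+12])
        if len(c)>2:
            e=(c.max() if sg>0 else c.min())+x-11
            if np.hypot(e-hc[0],r-hc[1])<8.5: pts.append((e+sg*.5,r))
    for e in(0,-.0022):
        Q=np.array([onz('wrist',p,.072+e,s)[:2] for p in pts])
        H=onz('wrist',hc,s['tool_pos'][2]-.0093+e,s)[:2]
        f=least_squares(lambda c:np.hypot(*(Q-c).T)-.008,H-[sg*.006,0])
        print(nm,len(pts),'post',f.x.round(4),'hole',H.round(4),'hole-post mm',((H-f.x)*1000).round(1),'rms',np.sqrt(np.mean(f.fun**2))*1000)
E
```

```text
...........................
...........................
...........................
.........#.................
........###................
.......#####...............
......#######..............
.....########..............
....##########.............
....##########.............
....##########.............
....##########.............
...###########.............
...###########.............
...############............
...############............
...###########.............
....##########.............
....##########.............
....#########..............
.....########..............
......#######..............
.......#####...............
........####...............
...........................
...........................
...........................
a 17 post [0.6055 0.088 ] hole [0.6059 0.0889] hole-post mm [0.4 0.9] rms 0.1633239758299417
a 17 post [0.6061 0.0881] hole [0.6065 0.089 ] hole-post mm [0.3 0.9] rms 0.1652794363627569
...........................
...........................
...........................
................###........
...............#####.......
..............#######......
.............#########.....
............##########.....
............###########....
............###########....
............############...
............############...
............############...
...........##############..
...........##############..
...........#############...
...........#############...
............############...
............############...
.............##########....
.............#########.....
.............#########.....
..............#######......
..............######.......
...............##..........
...........................
...........................
b 17 post [0.5203 0.0739] hole [0.5205 0.0746] hole-post mm [0.2 0.7] rms 0.18952578789210117
b 17 post [0.5197 0.0738] hole [0.5199 0.0745] hole-post mm [0.2 0.7] rms 0.19097653033646728
```

Both visible holes are within 1 mm of their threads, and the equal offsets mean the yaw is right too. The cover underside is about 20 mm above the posts and the arm is still, so I'm handing in.

```bash
python3 -c "
from cell import bot;print(bot.close_job())"
```

```text
the job is handed in; nothing more can be done
None
```

Job handed in at about 16.5 s with no verdict returned: the capsule is seated rim down in the pocket and released, and the gripper holds the cover still, about 20 mm above the posts, with holes a and b measured within 1 mm of their threads and hole c inferred from the matching yaw.

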